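# Fill the row of desk tins and lift off the outer lid alone

## Robot

A 6-joint arm with a two-finger parallel gripper is mounted at the origin on the work surface. World frame = base frame: x ahead of the robot, y to its left, z up, the work surface at z = 0. Lengths are in m, angles in degrees, forces in N, time in s.
With the tool pointing down it reaches from about 0.325 to 0.85 m from the base axis. Payload 15.5 kg.
Tool frame: the origin (TCP) lies at the very end of the fingers, on their centre line; the grasp point (between the pads) lies arm.grip_depth behind it (arm.grip_depth is the distance from the TCP to the grasp point, in m); z points along the fingers, y is the direction in which the jaws open and shut (so a half turn about z gives the same grasp; the last joint's range is limited). The gripper opens to 91 mm and grips with 3 to 60 N. Pads are 32 mm wide; open, the fingers measure 118 mm over their backs; the gripper's body (76 mm by 178 mm) begins 60 mm behind the grasp point.
Start: joints at [-80.3, 28.281, 77.091, -0, 74.628, -5.472], TCP at [0.164, -0.603, 0.214] pointing down, gripper open.
Joint ranges: [-166.48, 166.48], [-47.26, 123.95], [12.59, 153.08], [-70.14, 250.14], [6.76, 159.57], [-176.63, 176.63]. Speed limits (degrees/s): [108.29, 108.29, 147.25, 172.46, 172.46, 172.46].

## Interface

Orientations are given as a 3x3 rotation matrix whose columns are the frame's x, y, z axes.
In Python, from rig import arm gives the robot as it stands. Calls block until the motion is done:
- arm.move_to(position, orientation): joint-space move of the TCP to a pose.
- arm.move_l(position, orientation=None, feed=0.15): straight line of the TCP; orientation=None keeps the orientation; feed is the mean speed in m/s.
- arm.move_joints(angles): joint-space move.
- arm.grip(opening): finger opening in m; the grip force is fixed at half the most; returns when the fingers have stopped.
- arm.sleep(seconds).
- arm.solve_ik(position, orientation): joint angles nearest the present ones, or None.
- arm.snapshot(name): name is "side" or "top"; returns the picture (420x560x3 uint8, red, green, blue); there is no depth.
- arm.get_calibration(name): a dict with "intrinsics" (3x3 intrinsics, pixels), "cam_to_world" (4x4, takes a point from camera to world coordinates). Camera axes: x right, y down, z forward; pixel columns grow to the right and rows downward; lengths in m; the calibration is good to about 2 mm. A picture is of the moment at which its call begins. get_calibration takes no time and is no camera call.
A pose or a line that the arm cannot do raises arm.Unreachable and nothing moves.
- arm.sign_off(): hands the job in, once; it reports no verdict.
Readings, each from a call of its own:
- arm.current_t(): time.
- arm.current_joint_positions(): joint angles.
- arm.current_dq(): joint speeds.
- arm.current_tau(): joint torques, N m.
- arm.current_ee_pos(): TCP position.
- arm.current_tool_rot(): TCP orientation.
- arm.current_force(): force on the tool from outside, world axes, zero at the start.
- arm.current_torque(): the same for the moment, N m.
- arm.current_width(): finger opening in m.
Only numpy, scipy, OpenCV 4.12 (cv2) and the standard library are available. Lean on these libraries where they do the work, as an engineer would, in place of code of your own. Each camera call takes 0.05 s, during which the arm holds its last target. There are 200 camera calls.

## Task

Stand the open tin upright on the round cork pad, the free place in the row of tins on the low desk shelf, and let go of it; then carry its two nested lids together by the knob, lower them onto the tin until both are fully seated, and let go of the knob. Last, lift the outer lid alone straight off, leaving the inner lid sitting undisturbed in the tin, and finish while still holding the outer lid in the gripper, about 10 cm above where it sat. The outer lid must not come off the inner one before the inner lid sits in the tin, and all the other things on the desk and shelf are to be left where they are.

Things in the scene. Friction and masses are not known exactly. Their poses are not given: they have to be found in the camera images.
- tin_c (a point): Open round aluminium tin, the only one without a lid: 50 mm outside diameter, 75 mm tall, wall 3 mm (mouth 44 mm), loose, stands upright on the desk at the start, about 0.15 kg. This point is its centre, half-way up (37.5 mm above its underside, 37.5 mm below its rim); z is up along its axis.
- inner_knob (a point): Inner lid, loose, 50 g: plug 39 mm wide (foot 33 mm), 14 mm deep, to enter the tin; flange 50 mm wide, 4 mm thick, rests on the rim; upright black knob 16 mm wide. Point: on the axis in the knob, 36 mm above the underside, 14 mm below the knob's top. Starts on the desk inside the outer lid, knob 28 mm out of its hole; lifted by the knob it carries the outer lid. Seated: 59 mm above the tin's point. z up.
- outer_c (a point): Outer lid, loose, aluminium, 60 g: round cap 60 mm wide outside, 22 mm tall, top 4 mm thick with a 24 mm hole for the knob, skirt 2 mm thick (56 mm inside, goes over the tin with 3 mm to spare). Point: its centre, 11 mm above the lower edge. Starts on the desk, open side down, round the inner lid, whose flange bears it. Seated on the tin: 34.5 mm above the tin's point. z up.
- pad: Round cork pad, 76 mm in diameter and 3 mm thick, fixed on the shelf at the free place of the row (left, middle or right). The origin is the centre of its underside, on the shelf's top face; z up.
- riser: Low white desk shelf, fixed: 130 mm deep (its x), 320 mm long (its y, the direction of the row), top face 50 mm above the desk. Origin on the desk under its centre. The three places of the row are on its long centre line, 95 mm apart, the middle one at its centre.
- tin_a: Closed tin of the same kind standing in the row on the shelf, with an inner lid only: 50 mm in diameter, 79 mm tall, with a 16 mm knob to 111 mm. Origin under its centre. Leave it alone.
- tin_b: Closed tin of the same kind standing in the row on the shelf, with an inner lid only: 50 mm in diameter, 79 mm tall, with a 16 mm knob to 111 mm. Origin under its centre. Leave it alone.
- spare_cap: Another outer lid like the one described (60 mm in diameter, 22 mm tall) with nothing inside it, lying on the desk; origin under its centre. Leave it alone.
- notes: Block of note paper, 76 x 76 x 22 mm, on the desk; origin under its centre. Leave it alone.
- mug: White mug, 80 mm in diameter, 95 mm tall, on the desk to the left of the shelf; origin under its centre. Leave it alone.
- stapler: Black stapler, about 130 x 34 x 55 mm, on the desk to the right of the shelf; origin under its centre. Leave it alone.
- mouse: Black computer mouse, 110 x 58 x 35 mm, on its mat on the right; origin under its centre. Leave it alone.
There are look-alikes about, which are no part of the job. What is shaped like the part that bears tin_c but blue is not meant.

How it is judged (in metres and radians):
On the way, in this order (a step that is already met when the one before it is completed fails the run):
1. the open tin stands upright on the cork pad, let go (horizontal distance between tin_c and pad below 0.014 m and z of tin_c in the frame of pad between 0.037 and 0.044 m and angle between tin_c's own z axis and vertical below 0.06 rad and contact force between the fingers and tin below 0.05 N), for 0.2 s.
2. both lids, still nested, are fully seated on the tin on the pad, and the knob is let go (horizontal distance between tin_c and pad below 0.014 m and z of tin_c in the frame of pad between 0.037 and 0.044 m and angle between tin_c's own z axis and vertical below 0.06 rad and z of inner_knob in the frame of tin_c between 0.0565 and 0.062 m and horizontal distance between inner_knob and tin_c below 0.006 m and angle between the z axis of inner_knob and the z axis of tin_c, either way round below 0.08 rad and z of outer_c in the frame of tin_c between 0.031 and 0.0375 m and angle between the z axis of outer_c and the z axis of tin_c, either way round below 0.1 rad and contact force between the fingers and inner below 0.05 N), for 0.2 s.
At the end, for the whole second after the job is handed in: Tin upright on the pad (centres within 14 mm, tilt under 0.06 rad); inner lid fully seated in it (height within 3 mm, 6 mm sideways, tilt under 0.08 rad), untouched by the gripper; gripper holding the outer lid still, at least 70 mm above its seat, clear of the inner lid and all tins (horizontal distance between tin_c and pad below 0.014 m and z of tin_c in the frame of pad between 0.037 and 0.044 m and angle between tin_c's own z axis and vertical below 0.06 rad and z of inner_knob in the frame of tin_c between 0.0565 and 0.062 m and horizontal distance between inner_knob and tin_c below 0.006 m and angle between the z axis of inner_knob and the z axis of tin_c, either way round below 0.08 rad and z of outer_c in the frame of tin_c above 0.1045 m and contact force between the fingers and outer above 1 N and contact force between each of outer, the fingers and inner below 0.05 N and contact force between outer and tin below 0.05 N and contact force between outer and tin_a below 0.05 N and contact force between outer and tin_b below 0.05 N and linear speed of outer below 0.05 m/s); the arm keeps its last pose, push and grip.
It fails at once if the outer lid is parted from the inner lid while the inner lid is not seated in the tin (z of outer_c in the frame of inner_knob above -0.015 m and not (z of inner_knob in the frame of tin_c between 0.0565 and 0.062 m and horizontal distance between inner_knob and tin_c below 0.006 m and angle between the z axis of inner_knob and the z axis of tin_c, either way round below 0.08 rad)).
It fails at once if a bystander is moved more than 20 mm (distance of any of tin_a, tin_b, spare_cap, notes, mug, stapler, mouse from where it was at the start of the episode above 0.02 m).
It also fails if it takes over 72 s, if anything falls off the work surface, if the arm or the gripper's body presses on something with over 40 N, if the wrist force passes 120 N, or if a joint passes its speed limit or range.

## Working session

There is one attempt and no reset: what is moved stays moved. The work goes in short steps, each a Python script; the robot and the scene stay as the last script left them, time stands still between calls to the robot, and variables do not carry over. Pictures are saved under pics/ and viewed, about 8 in all and at most 12, crops included, and the job is handed in when it is done.

```bash
mkdir -p pics; python3 - <<'E'
from rig import arm
import cv2,numpy as np
for n in("top","side"):
    im=arm.snapshot(n); cv2.imwrite(f"pics/{n}0.png",im[:,:,::-1])
    c=arm.get_calibration(n); print(np.round(c["intrinsics"],1).tolist(),np.round(c["cam_to_world"],3).tolist())
print(arm.grip_depth,arm.current_tool_rot(),arm.current_width())
E
```

```text
[[520.8, 0.0, 279.3], [0.0, 520.8, 205.7], [0.0, 0.0, 1.0]] [[-0.018, -0.997, 0.074, 0.397], [-1.0, 0.018, -0.001, -0.048], [0.0, -0.074, -0.997, 1.542], [0.0, 0.0, 0.0, 1.0]]
[[401.7, 0.0, 280.4], [0.0, 401.7, 214.6], [0.0, 0.0, 1.0]] [[-0.9, -0.333, 0.282, 0.172], [-0.437, 0.662, -0.609, 0.626], [0.016, -0.671, -0.741, 0.89], [0.0, 0.0, 0.0, 1.0]]
0.0188 [[ 9.65141292e-01  2.61729352e-01 -1.80064849e-04]
 [ 2.61729391e-01 -9.65140685e-01  1.08787604e-03]
 [ 1.10941180e-04 -1.09708235e-03 -9.99999392e-01]] 0.090989952877993
```

View pics/top0.png

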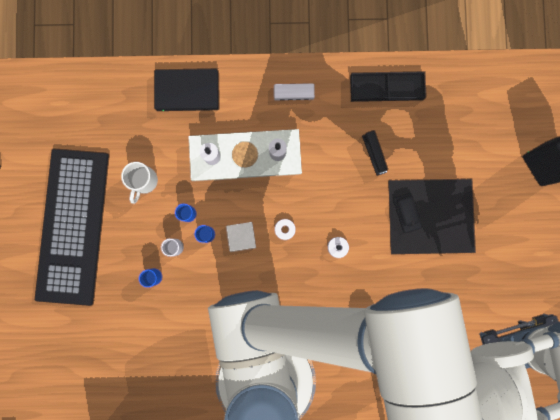

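View pics/side0.png

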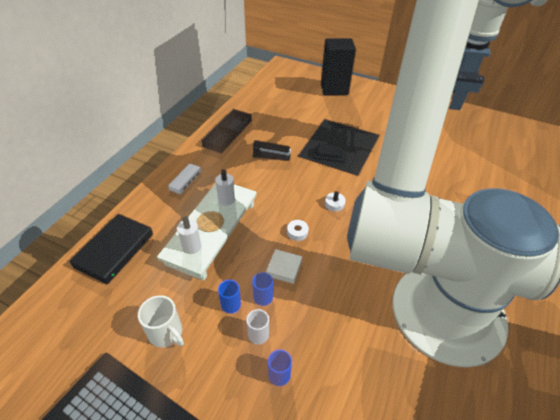

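The top view shows these candidates:
- **Tin:** the bare aluminium tin is at (172,247). The open ones at (186,213), (205,234) and (150,278) are blue look-alikes.
- **Lids:** the pair with the knob is at (338,247). The cap at (285,229) has an empty hole, so it is the spare.
- **Pad:** it is in the middle place, at (245,154).

I'll confirm these in one enlarged crop.

```bash
cat > h.py <<'E'
import numpy as np,cv2
from rig import arm
def ray(n,uv,z):
    c=arm.get_calibration(n);K=c["intrinsics"];T=np.array(c["cam_to_world"])
    d=T[:3,:3]@np.linalg.inv(K)@np.array([*uv,1.]);o=T[:3,3]
    return o+d*(z-o[2])/d[2]
def proj(n,p):
    c=arm.get_calibration(n);T=np.linalg.inv(c["cam_to_world"]);q=c["intrinsics"]@(T[:3,:3]@p+T[:3,3]);return q[:2]/q[2]
def R(a):  # tool down, jaw (y) axis along world angle a deg
    a=np.radians(a);y=np.array([np.cos(a),np.sin(a),0]);z=np.array([0,0,-1.]);return np.c_[np.cross(y,z),y,z]
def crops(out,specs): # (cam,u0,v0,w,h) -> 400x300 tiles
    im={n:arm.snapshot(n)[:,:,::-1] for n in {s[0] for s in specs}}
    t=[cv2.resize(im[n][v:v+h,u:u+w],(400,300),interpolation=cv2.INTER_CUBIC) for n,u,v,w,h in specs]
    cv2.imwrite(out,np.vstack([np.hstack(t[i:i+2]) for i in range(0,len(t),2)]))
E
python3 - <<'E'
from h import *
crops("pics/c1.png",[("top",132,200,80,60),("top",205,124,80,60),("top",298,217,80,60),("side",200,270,100,75)])
print("tin rim",ray("top",(172,247),.075),"pad",ray("top",(245,154),.053),"lid",ray("top",(338,247),.022))
E
```

```text
tin rim [0.39459105 0.25324886 0.075     ] pad [0.65850487 0.04628956 0.053     ] lid [ 0.38584983 -0.21865697  0.022     ]
```

View pics/c1.png

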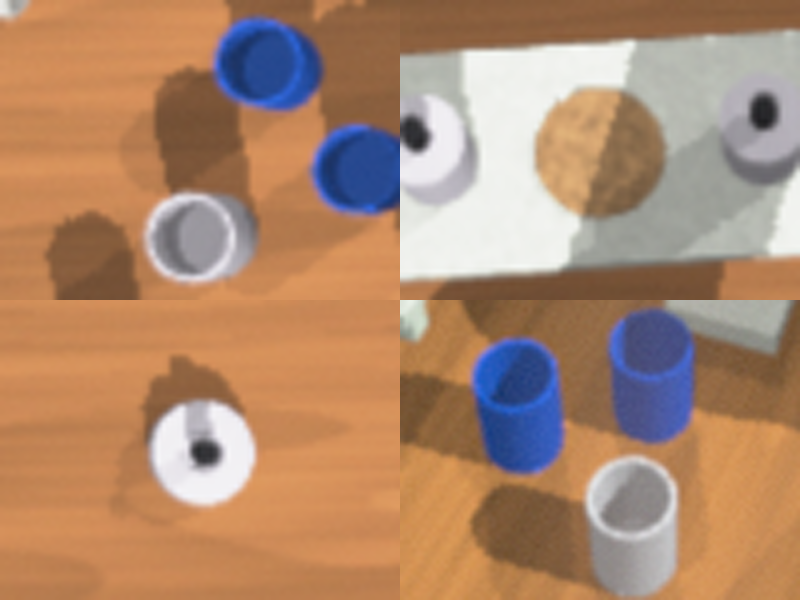

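The crop confirms it: the grey open tin's rim centre is at top px (170,247.4), with blue tins around it. The pad is at (245.2,154.4), and the lids' cap centre is at (338.4,247.6) with the knob through it. I'll now pick the tin, centring it with two squeezes at right angles.

```bash
python3 - <<'E'
from h import *
t=ray("top",(170,247.4),.075);print(t,ray("side",(258,319.2),.075),"pad",ray("top",(245.2,154.4),.053),"sidepad",ray("side",(209,221),.053),"lid",ray("top",(338.4,247.6),.022),"shelf dir",ray("top",(190,135),.05)-ray("top",(301,130),.05),arm.current_t())
s=ray("side",(258,319.2),.075); t=(t+s)/2 if np.linalg.norm(t-s)<.008 else t
p=arm.current_ee_pos();arm.move_l([p[0],p[1],.3],feed=.25)
x,y=t[:2];a=35
arm.grip(.074) if 0 else None
arm.move_to([x,y,.2],R(a))
arm.grip(.076)
arm.move_l([x,y,.015],feed=.15);arm.grip(.04);print(arm.current_width());arm.grip(.072)
arm.move_l([x,y,.10],feed=.2);arm.move_to([x,y,.10],R(a+90) if arm.solve_ik([x,y,.1],R(a+90)) is not None else R(a-90))
arm.move_l([x,y,.015],feed=.15);arm.grip(.04);print(arm.current_width());arm.grip(.06)
arm.move_l([x,y,.039]);arm.grip(.04);print(arm.current_width())
print(x,y,arm.current_ee_pos(),arm.current_force(),arm.current_joint_positions(),arm.current_t())
crops("pics/c2.png",[("top",132,200,80,60),("side",200,270,100,75)])
E
```

```text
[0.39357216 0.25886553 0.075     ] [0.39067949 0.25896021 0.075     ] pad [0.65732795 0.04572743 0.053     ] sidepad [0.65698835 0.04755709 0.053     ] lid [ 0.38408978 -0.21977458  0.022     ] shelf dir [-0.00892829  0.32228877  0.        ] 0.2
0.04978430854069532
0.05031615501157398
0.04951782036520225
0.392125827065947 0.25891286916076306 [0.39185474 0.25877267 0.03858069] [-0.10899367  0.23163582 -2.02448415] [ 2.61487928e+01  3.18188896e+01  1.09005601e+02 -1.00285762e-03
  3.92225964e+01 -9.88491256e+01] 10.95
```

View pics/c2.png

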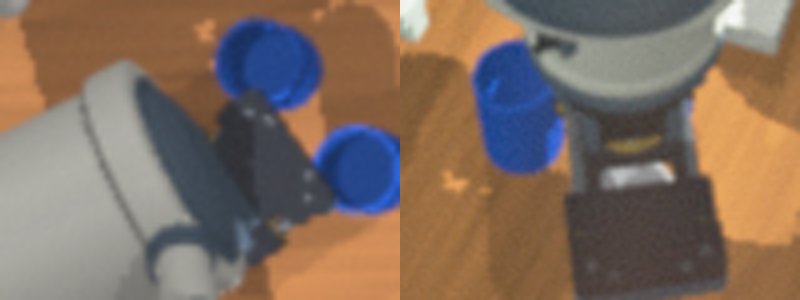

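The tin is held (width 49.5 mm) and the blue tins haven't moved. Next I'll carry it to the pad with the jaws across the row.

```bash
python3 - <<'E'
from h import *
p=arm.current_ee_pos();arm.move_l([p[0],p[1],.24],feed=.2)
P=[.6572,.0466]
q=arm.current_joint_positions();c=[]
for a in(1.6,181.6):
    s=arm.solve_ik([*P,.24],R(a))
    if s is not None:c.append((abs(s[5]-q[5]),a))
a=min(c)[1];print(c)
arm.move_to([*P,.24],R(a))
arm.move_l([*P,.12],feed=.12);f0=arm.current_force()[2]
z=.0945;
while z>.0885:
    arm.move_l([*P,z],feed=.03);d=arm.current_force()[2]-f0
    if d>2.5:break
    z-=.0008
print(z,d,arm.current_ee_pos());T=arm.current_ee_pos()
arm.grip(.066);arm.sleep(.2);arm.move_l([T[0],T[1],.3],feed=.25)
print(T,arm.current_t())
arm.move_to([.385,-.2195,.25],R(0) if arm.solve_ik([.385,-.2195,.25],R(0)) is not None else R(180))
crops("pics/c3.png",[("top",205,124,80,60),("top",298,217,80,60),("side",160,160,120,90),("side",295,170,80,60)])
print(arm.current_joint_positions(),arm.current_t())
E
```

```text
[(np.float64(96.11527318063659), 1.6)]
0.09130000000000002 6.177609657451103 [0.65732796 0.04656029 0.09155314]
[0.65732796 0.04656029 0.09155314] 18.5417
[-3.73332608e+01  1.12553474e+01  9.81972474e+01  4.60326764e-03
  7.05240051e+01 -3.73948727e+01] 20.075
```

View pics/c3.png

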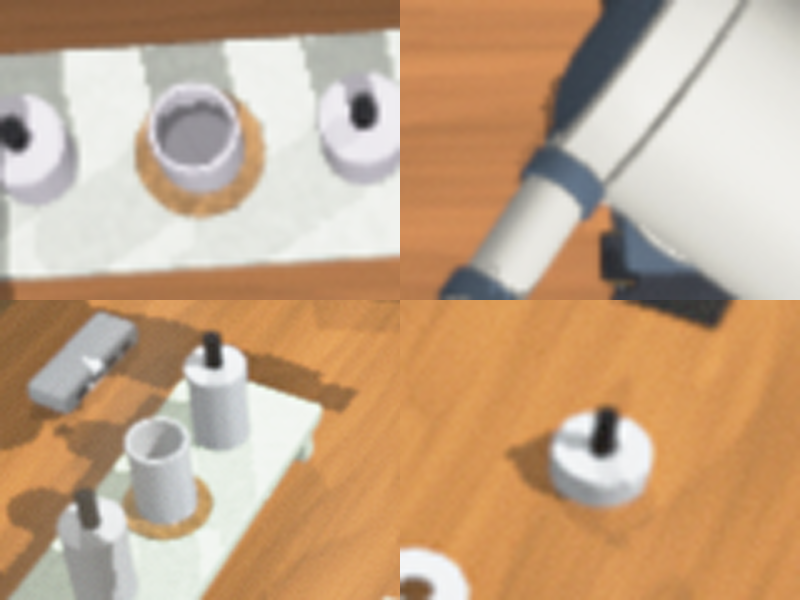

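The tin stands upright on the pad, with its rim centre at top px (243.8,149.4) and its neighbours untouched. Next I'll centre the cap and then the knob, each with two squeezes at right angles, and lift the pair by the knob.

```bash
python3 - <<'E'
from h import *
print("tin check",ray("top",(243.8,149.4),.128),"lid",ray("top",(338.4,247.6),.022),ray("side",(335.2,200.4),.022))
L=(ray("top",(338.4,247.6),.022)[:2]+ray("side",(335.2,200.4),.022)[:2])/2
def best(z,angs):
    q=arm.current_joint_positions()
    c=[(abs(s[5]-q[5]),a) for a in angs for s in [arm.solve_ik([*L,z],R(a))] if s is not None]
    return R(min(c)[1])
arm.grip(.085)
arm.move_l([*L,.08],feed=.2);arm.move_l([*L,.006],feed=.12)
arm.grip(.052);print("cap",arm.current_width());arm.grip(.08)
arm.move_l([*L,.07],feed=.2);B=best(.07,(90,-90));arm.move_to([*L,.07],B)
arm.move_l([*L,.006],feed=.12);arm.grip(.052);print("cap",arm.current_width());arm.grip(.075)
arm.move_l([*L,.06],feed=.2);arm.grip(.035)
arm.move_l([*L,.0255],feed=.1);arm.grip(.008);print("knob",arm.current_width());arm.grip(.03)
arm.move_l([*L,.06],feed=.2);arm.move_to([*L,.06],best(.06,(1.6,181.6)))
arm.move_l([*L,.0255],feed=.1);arm.grip(.008);print("knob",arm.current_width(),arm.current_ee_pos(),arm.current_force())
p=arm.current_ee_pos()
arm.move_l([*L,.25],feed=.15);print(arm.current_force(),arm.current_width(),arm.current_joint_positions(),arm.current_t(),p)
open("lidz","w").write(str(p[2]))
crops("pics/c4.png",[("side",260,60,160,120),("side",160,160,120,90)])
E
```

```text
tin check [0.65813565 0.0446597  0.128     ] lid [ 0.38408978 -0.21977458  0.022     ] [ 0.38028752 -0.2148883   0.022     ]
cap 0.058601849351506016
cap 0.05971578924751259
knob 0.015469154261385901
knob 0.015205689923624382 [ 0.38256312 -0.21757976  0.02597271] [0.54093298 0.34476984 7.69824363]
[-0.04841383  0.44788768 -1.11688117] 0.014896099636017917 [-3.74165278e+01  1.09531739e+01  9.87278223e+01  7.22741554e-04
  7.03883313e+01 -3.90165230e+01] 33.7417 [ 0.38256312 -0.21757976  0.02597271]
```

View pics/c4.png

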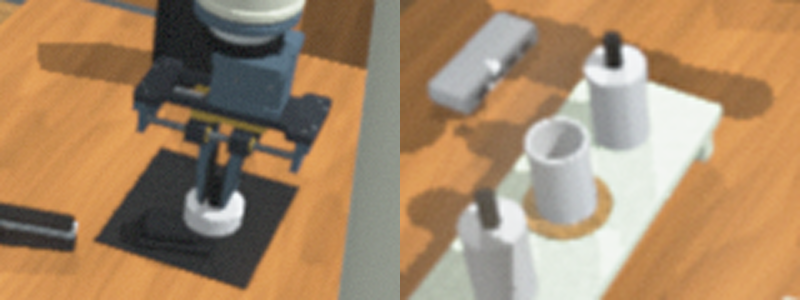

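Both lids hang together on the knob: the weight change is about 1.1 N and the widths match. The tin is still in place. Now I'll lower them with a force watch.

```bash
python3 - <<'E'
from h import *
T=np.array([.65733,.04656])
a=1.6
arm.move_to([*T,.27],R(a)); arm.move_l([*T,.165],feed=.12);arm.sleep(.2)
f0=arm.current_force();z=.156
while z>.1375:
    arm.move_l([*T,z],feed=.03);d=arm.current_force()-f0
    if d[2]>4:break
    z-=.0015 if z>.1425 else .0006
print(z,d,arm.current_ee_pos(),arm.current_width(),arm.current_t())
crops("pics/c5.png",[("side",160,140,120,90),("top",205,124,80,60)])
E
```

```text
0.13950000000000004 [-1.09803502  1.51421614  5.36576033] [0.65748278 0.04653383 0.14003666] 0.014938873345521941 40.3917
```

View pics/c5.png

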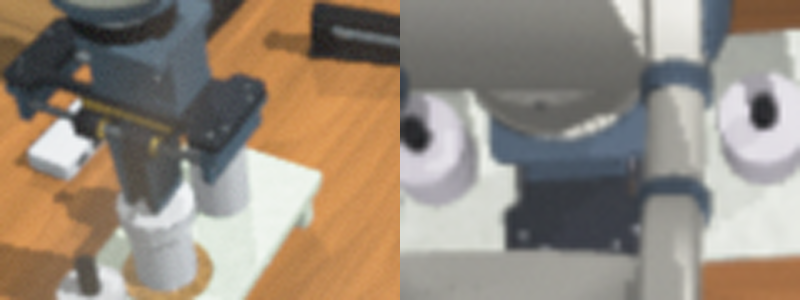

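Contact came at TCP z 0.1400, which is exactly the predicted seat height. I'll release and look.

```bash
python3 - <<'E'
from h import *
T=np.array([.65740,.04655])
arm.grip(.034);arm.sleep(.3);arm.move_l([*T,.25],feed=.2);arm.sleep(.3);arm.grip(.08)
crops("pics/c6.png",[("side",160,140,120,90),("side",190,155,60,45)])
print(arm.current_t())
E
```

```text
43.1667
```

View pics/c6.png

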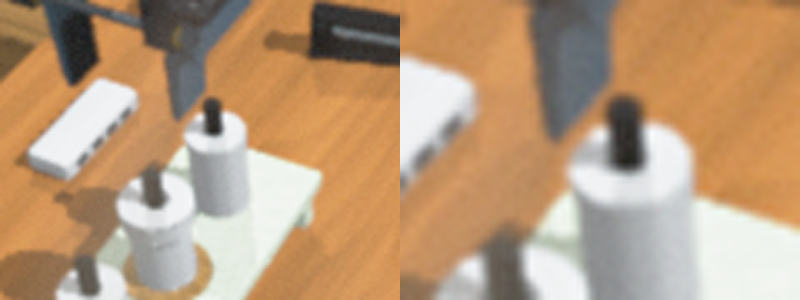

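Both lids sit level on the tin and the knob is free. Now I'll lift the outer lid.

```bash
python3 - <<'E'
from h import *
T=np.array([.65740,.04655])
arm.move_l([*T,.15],feed=.15);arm.move_l([*T,.107],feed=.06)
arm.grip(.05);print(arm.current_width(),arm.current_ee_pos(),arm.current_force())
p=arm.current_ee_pos()
arm.move_l([p[0],p[1],.135],feed=.05);print(arm.current_force())
arm.move_l([p[0],p[1],.207],feed=.08);arm.sleep(.5)
print(arm.current_width(),arm.current_ee_pos(),arm.current_force(),arm.current_t())
crops("pics/c7.png",[("side",160,130,120,90),("top",185,114,120,90)])
E
```

```text
0.059040926730265765 [0.65754244 0.04654683 0.10727632] [0.06439718 0.70770978 2.69299693]
[-0.34522652  0.20593371 -1.04292153]
0.05901834565712473 [0.65753412 0.04655705 0.20694609] [-0.62839272  0.02561689 -0.32865512] 47.5667
```

View pics/c7.png

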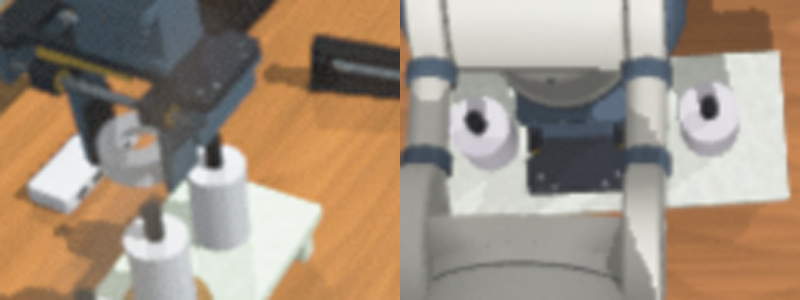

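The outer lid is in the gripper, clear above the knob, and the inner lid is level in the tin. I'm handing the job in.

```bash
python3 - <<'E'
from rig import arm
print(arm.current_width(),max(abs(arm.current_dq())));arm.sign_off()
E
```

```text
0.058900658652467415 0.09149623973196598
the job is handed in; nothing more can be done
```

The job is done and handed in at about 48 s of the 72 s allowed; the sign-off reports no verdict. I stood the open tin on the cork pad and released it. I then lowered both nested lids onto it by the knob, let go, and lifted the outer lid alone by 100 mm.

**Last checks:**
- **Seating:** the lids made contact at TCP height 0.1400 m, which is the height I had predicted for fully seated. The picture after release showed both lids level and the knob free.
- **Final hold:** the outer lid is held steadily in the gripper (opening 58.9 mm) and clear of the knob. The inner lid is still level in the tin, and the two neighbouring tins look unmoved.
- **Bystanders not rechecked:** I did not look again at the notes, mug, stapler, mouse or spare cap as a group at the end. The blue tins were last seen in place when I gripped the open tin.

**Small disagreements:**
- **Tin position:** the camera put the placed tin about 2 mm from the arm's position, which is within the calibration error. I trusted the arm.
- **Lid position:** the two cameras differed by about 6 mm on the lids' position on the desk. I used the average and centred the lids with squeezes at right angles.
- **Knob grip:** I read about 8 N upward when first gripping the knob on the desk. I did not trace the cause; the lids lifted normally afterwards.

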